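# Crank the coffee mill through its heavy spot

### The job

Grind a little coffee: take the mill with the red knob by its knob and turn the crank clockwise (seen from above) until its arm comes round over the blue nib for the second time, and leave it there. Crank slowly and evenly, taking three seconds or more for a turn: each turn has a heavy spot to push through, after which the crank must be held back so that it does not race. Never turn it backwards past the nib, and leave the crank of the mill with the green knob alone.

Things in the scene. Friction and masses are not known exactly. Their poses are not given: they have to be found in the camera images.
- coffee_mill: Mill with amber glass bin and steel collar, fixed on the board; the other mill differs only in its knob. Origin: centre of its underside, on the crank's upright axis, 22 mm above z = 0. Its -x axis points to the blue nib, which sticks out of the collar to 60 mm from the axis. The crank's flat arm turns above the collar: its top is 168 mm above the origin, the nut at the hub 175 mm.
- coffee_mill_crank (a joint): Crank angle a, clockwise from above: 0 with the arm over the nib, 6.28 at its first return, 12.57 at its second; starts at 0.6 to 2.0. Knob in the mill's frame: x = -65 cos a, y = 65 sin a mm. Friction about 2 N at the knob; in each turn heavy from 3.2 rad past the nib to 4.2, up to 7 N near 3.7, then it drives itself on with up to 3 N until 5.1 and races if let go; elsewhere it stays where left.
- coffee_mill_grip (a point): Grasp centre of the red knob, an upright plastic grip 52 mm tall, 22 mm thick. It spins freely on its pin at the end of the arm, so a gripper can keep its heading while the knob goes round. The point lies on the pin, 65 mm from the crank's axis, 203 mm above the mill's origin, 35 mm above the top of the arm, 22 mm below the knob's top. Its axes mean nothing.
- spice_mill_grip (a point): The same point of the green knob of the other mill, a bystander.

How it is judged:
By the outcome, as a careful person would: the job done as asked, in the order asked, and still so for the second after the job is handed in, with the robot touching nothing.
It also fails if it takes over 64 s, if anything falls off the work surface, if the arm or the gripper's body presses on something with over 40 N, if the wrist force passes 120 N, or if a joint passes its speed limit or range.

### The arm

A 6-joint arm with a two-finger parallel gripper is mounted at the origin on a cart in front of the work surface, level with it; the furniture and walls round the work are solid. World frame = base frame: x ahead of the robot, y to its left, z up, the work surface at z = 0. Lengths are in m, angles in rad, forces in N, time in s.
With the tool pointing down it reaches from about 0.325 to 0.85 m from the base axis. Payload 15.5 kg.
Tool frame: the origin (TCP) lies midway between the tips of the shut fingers; the grasp point (between the pads) lies 19 mm behind it (bot.grip_depth is the z of the grasp point in the tool frame, in m); z points along the fingers, y is the line along which they close (so a half turn about z gives the same grasp; the last joint's range is limited). The gripper opens to 91 mm and grips with 3 to 60 N. Pads are 32 mm wide; open, the fingers measure 118 mm over their backs; the gripper's body (76 mm by 178 mm) begins 60 mm behind the grasp point.
Start: joints at [-1.236, 0.494, 1.345, -0, 1.302, -0.096], TCP at [0.26, -0.568, 0.214] pointing down, gripper open.
Joint ranges: [-2.91, 2.91], [-0.82, 2.16], [0.22, 2.67], [-1.22, 4.37], [0.12, 2.79], [-3.08, 3.08]. Speed limits (rad/s): [1.89, 1.89, 2.57, 3.01, 3.01, 3.01].

### API

Orientations are given as a unit quaternion [w, x, y, z].
In Python, from cell import bot gives the robot as it stands.
- The arm moves only by the tool send_rows, never from a script. Its argument "rows" is a list that holds one entry, the list of rows, each a list of 7 numbers: the opening, from 0 (shut) to 1 (fully open), then the shift along the tool's x, y, z in cm, then the turn, a rotation vector about the tool's x, y, z in units of 8 degrees (1.0 is 8 degrees). A call has 1 to 20 rows; each row is the pose to reach, as a shift and turn from the pose commanded when the call began, along the tool's axes at that moment; what a row does not reach only later rows make up. A row lasts 1/10 s, in which the tool goes at most 50 mm and 8.59 degrees, less where a joint would pass 70% of its speed; a pose out of reach is approached as far as the arm can. A call with a gripper value outside its range is refused whole. The fingers move at their own pace and stop on an object; "force" is the grip in N (left out, the last holds). Time passes only in rows, so rows that repeat a pose let the fingers close. It gives the time, the measured TCP pose, the force, the opening and the grip force at its end, in the units of the state.
- bot.state(): the state, without advancing time (a new reading comes with each control period).
- bot.capture(name): name is "side" or "top" or "wrist"; returns the picture (420x560x3 uint8, red, green, blue); there is no depth.
- bot.camera_info(name): a dict with "fx", "fy", "cx", "cy" (pixels), "eye" and "orientation" of the camera in the world. Camera axes: x right, y down, z forward; pixel columns grow to the right and rows downward; lengths in m; the calibration is good to about 2 mm. A picture is of the moment at which its call begins: read the wrist's pose just before it. camera_info takes no time and is no camera call; for the wrist camera it gives the pose at the moment of the call.
- bot.job_done(): hands the job in; it is judged then, once.
The state is a dict: "t": time; "joint_positions": joint angles; "joint_velocities": joint speeds; "tau": joint torques, N m; "tool_pos": TCP position; "tool_rot": TCP orientation; "wrist_force": force on the tool from outside, world axes, zero at the start; "torque": the same for the moment, N m; "opening": finger opening in m; "finger_force": force on a finger pad.
Only numpy, scipy, OpenCV 4.12 (cv2) and the standard library are available. Lean on these libraries where they do the work, as an engineer would, in place of code of your own. Each camera call takes 0.05 s, during which the arm holds its last target. There are 200 camera calls.

## Working session

There is one attempt and no reset: what is moved stays moved. The work goes in short steps, Python scripts to look and compute and a tool call to move; the robot and the scene stay as the last step left them, time stands still between calls to the robot, and variables do not carry over. Pictures are saved under pics/ and viewed, at most 10 in all, crops included, and the job is handed in when it is done.

Besides the shell and the picture viewer there is one more tool, called after "Request:" as a command line: name --argument value ..., lists and objects as JSON in quotes. send_rows: Moves the arm, as the interface text tells. Its arguments: {"type":"object","properties":{"rows":{"type":"array","items":{"type":"array","items":{"type":"array","items":{"type":"number"}}}},"force":{"type":"number"}},"required":["rows"]}

```bash
mkdir -p pics; cat > h.py <<'E'
import numpy as np, cv2
from cell import bot
from scipy.spatial.transform import Rotation as R
def rot(q): return R.from_quat([q[1],q[2],q[3],q[0]]).as_matrix()
def ray(ci,u,v):
    d=rot(ci["orientation"])@np.array([(u-ci["cx"])/ci["fx"],(v-ci["cy"])/ci["fy"],1]); return np.array(ci["eye"]),d/np.linalg.norm(d)
def plane(ci,u,v,z):
    e,d=ray(ci,u,v); return e+d*(z-e[2])/d[2]
def proj(ci,p):
    c=rot(ci["orientation"]).T@(np.array(p)-ci["eye"]); return c[0]/c[2]*ci["fx"]+ci["cx"],c[1]/c[2]*ci["fy"]+ci["cy"]
def tri(r):
    A=sum(np.eye(3)-np.outer(d,d) for e,d in r); b=sum((np.eye(3)-np.outer(d,d))@e for e,d in r); return np.linalg.solve(A,b)
def blobs(im,lo,hi,mn=20):
    h=cv2.cvtColor(im,cv2.COLOR_RGB2HSV); m=cv2.inRange(h,lo,hi)
    n,l,s,c=cv2.connectedComponentsWithStats(m)
    return [(s[i].tolist(),c[i].round(1).tolist()) for i in range(1,n) if s[i][4]>=mn]
E
python3 - <<'E'
from h import *
ims=[]
for n in ["side","top"]:
    im=bot.capture(n); ci=bot.camera_info(n); print(n,ci)
    np.save(n+".npy",im)
    cv2.imwrite(f"pics/{n}0.png",im[:,:,::-1])
    for k,lo,hi in [("red",(0,150,80),(6,255,255)),("red2",(172,150,80),(180,255,255)),("green",(45,100,50),(85,255,255)),("blue",(100,120,60),(130,255,255))]: print(k,blobs(im,lo,hi))
s=bot.state(); print(s)
E
```

```text
side {'fx': 413.43146664618155, 'fy': 413.43146664618155, 'cx': 281.715708477631, 'cy': 208.95934504130938, 'eye': array([0.26071455, 0.64389969, 0.65637501]), 'orientation': array([ 0.09111696, -0.1564454 ,  0.87644527, -0.44616839])}
red [([230, 156, 9, 8, 37], [232.9, 160.4]), ([242, 232, 13, 10, 104], [248.2, 236.5])]
red2 []
green [([309, 143, 8, 7, 47], [312.7, 146.4]), ([136, 252, 8, 8, 40], [138.8, 255.8])]
blue [([299, 172, 11, 3, 32], [304.2, 173.0]), ([275, 247, 15, 6, 57], [282.1, 249.9])]
top {'fx': 531.1027521108931, 'fy': 531.1027521108931, 'cx': 283.18826969491994, 'cy': 207.67844605127223, 'eye': array([ 0.33682113, -0.09744855,  0.99463137]), 'orientation': array([-0.09495889,  0.86053321, -0.49713489,  0.05763943])}
red [([157, 128, 17, 16, 176], [164.1, 134.8])]
red2 []
green [([244, 45, 15, 14, 93], [250.5, 51.4]), ([345, 236, 15, 15, 157], [352.4, 242.8])]
blue [([191, 179, 12, 14, 93], [196.2, 185.6])]
{'t': 0.1, 'joint_positions': array([-1.23650535e+00,  4.94146345e-01,  1.34607441e+00, -3.07324287e-05,
        1.30247688e+00, -9.55272015e-02]), 'joint_velocities': array([ 2.96441347e-05, -2.56405245e-03, -1.10373749e-03,  5.70109191e-04,
       -4.20160196e-04, -2.37732692e-04]), 'tau': array([ 3.31675816e-03, -8.80237699e+01, -3.82542837e+01,  7.11816293e-02,
        4.84371395e-02, -8.50198307e-05]), 'tool_pos': array([ 0.26030674, -0.56783827,  0.21338038]), 'tool_rot': array([-5.46791858e-04,  9.76994766e-01,  2.13262565e-01, -8.05092530e-05]), 'wrist_force': array([ 0.62930792,  0.70069001, -0.26225764]), 'torque': array([ 0.05265564,  0.02062692, -0.00280619]), 'finger_force': 0.0, 'opening': 0.09099558899443703}
```

View pics/side0.png

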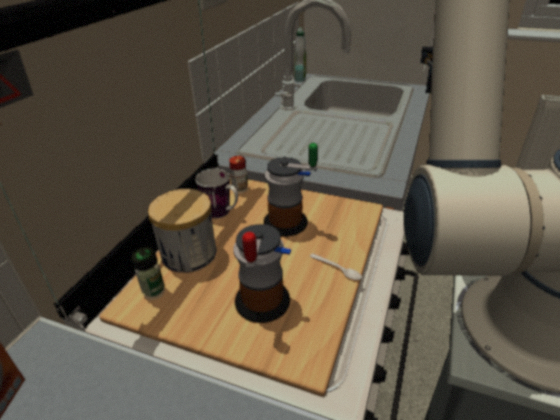

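View pics/top0.png

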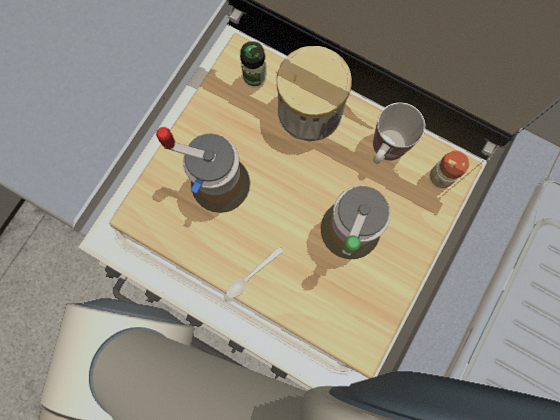

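The side view shows the red mill at about (262,270), with its knob at (250,248) and nib at (285,250). The top view shows the red knob at (165,137), hub nut at (208,155) and nib at (197,186). The green mill is to the right, with its hub at (363,209).

```bash
python3 - <<'E'
from h import *
top,side=np.load("top.npy"),np.load("side.npy"); ct,cs=bot.camera_info("top"),bot.camera_info("side")
print(blobs(top[100:160,140:190],(0,120,30),(8,255,255)),blobs(side[220:280,230:275],(0,140,30),(8,255,255)))
print(blobs(side[220:280,230:330],(100,100,40),(130,255,255)),blobs(top[165:205,180:215],(100,100,40),(130,255,255)))
hub=plane(ct,208,155,.197); print("hub",hub)
for z in (.247,.19):print(z,plane(ct,164,134,z))
print("ktri", tri([ray(ct,164,134.5),ray(cs,249,236)]))
print("nib", tri([ray(ct,195,189),ray(cs,285,251)]), plane(ct,194,191,.17))
print("green hub",plane(ct,363,209,.197),"knob",plane(ct,352,243,.247))
print("hub side px",proj(cs,hub))
for n,o,f in (("t",top[110:215,140:260],5),("s",side[215:325,220:310],5)): cv2.imwrite(f"pics/{n}c.png",cv2.resize(o[:,:,::-1],None,fx=f,fy=f,interpolation=cv2.INTER_CUBIC))
E
```

```text
[([16, 27, 19, 22, 257], [25.1, 37.1])] [([12, 11, 15, 31, 287], [19.3, 24.9])]
[([44, 27, 16, 6, 70], [51.7, 29.7])] [([11, 14, 12, 14, 97], [16.2, 20.8])]
hub [0.50965712 0.13426586 0.197     ]
0.247 [0.49396692 0.19364746 0.247     ]
0.19 [0.50594784 0.21584085 0.19      ]
ktri [0.49486602 0.19533973 0.24199922]
nib [0.45841677 0.1311937  0.16732255] [0.45281853 0.12968927 0.17      ]
green hub [ 0.55481655 -0.11815363  0.197     ] knob [ 0.48954111 -0.12660602  0.247     ]
hub side px (np.float64(257.7380036396038), np.float64(233.1452720226153))
```

View pics/tc.png

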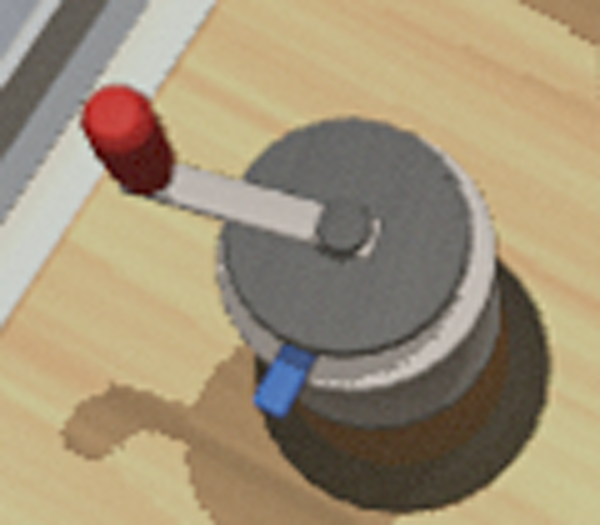

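View pics/sc.png

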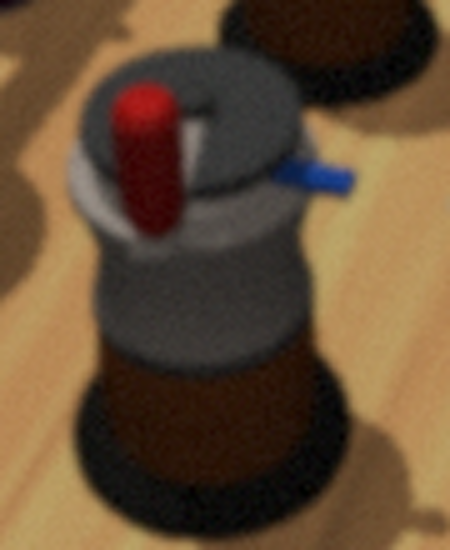

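The crops show these features. Full-frame top view: knob top (163.6,132), nut (209,155), nib tip (194.6,191). Side view: knob top (249.2,234.6), nut (260,236), nib tip (290.4,251.6). I'll triangulate them.

```bash
python3 - <<'E'
from h import *
ct,cs=bot.camera_info("top"),bot.camera_info("side")
T=lambda a,b: tri([ray(ct,*a),ray(cs,*b)])
k=T((163.6,132),(249.2,234.6));n=T((209,155),(260,236));b=T((194.6,191),(290.4,251.6))
print(k,n,b)
d=b-n;e=k-n; print(np.linalg.norm(d[:2]),np.linalg.norm(e[:2]), "nibdir",np.arctan2(d[1],d[0]),"knobdir",np.arctan2(e[1],e[0]),"a",np.arctan2(d[1],d[0])-np.arctan2(e[1],e[0]))
s=bot.state(); g=np.array([k[0],k[1],.225]); t=rot(s["tool_rot"]); print(t, bot.grip_depth)
E
```

```text
[0.49557141 0.19601913 0.24574441] [0.50884211 0.13372809 0.1913258 ] [0.45218836 0.12928381 0.16716624]
0.056827803783598786 0.06368896625749655 nibdir -3.063306597551592 knobdir 1.7807016248720275 a -4.84400822242362
[[ 9.09038144e-01  4.16712732e-01 -3.90534706e-04]
 [ 4.16712908e-01 -9.09037559e-01  1.03408635e-03]
 [ 7.59062307e-05 -1.10276479e-03 -9.99999389e-01]] -0.0188
```

Crank start is a≈1.44, the knob is at (0.4955,0.196) and the axis at (0.509,0.134). Next I go above the knob.

Request:
send_rows --rows '[[[1, 0, 0, -5, 0, 0, 0], [1, 3, -3, -10, 0, 0, 0], [1, 53.2, -59.6, -12.6, 0, 0, 0], [1, 53.2, -59.6, -12.6, 0, 0, 0], [1, 53.2, -59.6, -12.6, 0, 0, 0], [1, 53.2, -59.6, -12.6, 0, 0, 0], [1, 53.2, -59.6, -12.6, 0, 0, 0], [1, 53.2, -59.6, -12.6, 0, 0, 0], [1, 53.2, -59.6, -12.6, 0, 0, 0], [1, 53.2, -59.6, -12.6, 0, 0, 0], [1, 53.2, -59.6, -12.6, 0, 0, 0], [1, 53.2, -59.6, -12.6, 0, 0, 0], [1, 53.2, -59.6, -12.6, 0, 0, 0], [1, 53.2, -59.6, -12.6, 0, 0, 0], [1, 53.2, -59.6, -12.6, 0, 0, 0], [1, 53.2, -59.6, -12.6, 0, 0, 0], [1, 53.2, -59.6, -12.6, 0, 0, 0], [1, 53.2, -59.6, -12.6, 0, 0, 0], [1, 53.2, -59.6, -12.6, 0, 0, 0], [1, 53.2, -59.6, -12.6, 0, 0, 0]]]'

```text
t: 2.1
tool_pos: [0.4953, 0.1948, 0.3395]
tool_rot: [0.0, 0.977, 0.214, -0.001]
wrist_force: [-0.6, -0.3, 0.7]
opening: 0.0912
finger_force: 0.0
```

```bash
python3 - <<'E'
from h import *
ci=bot.camera_info("wrist"); im=bot.capture("wrist"); s=bot.state()
print(s["t"],s["tool_pos"],rot(s["tool_rot"]).round(3).tolist(),ci["eye"],s["wrist_force"])
cv2.imwrite("pics/w0.png",im[:,:,::-1])
for b in blobs(im,(0,120,30),(8,255,255),80): print(b)
print("pred",proj(ci,[.4956,.196,.2457]),proj(ci,[.5088,.1337,.197]),proj(ci,[.452,.1293,.167]))
E
```

```text
2.15 [0.49532646 0.19435468 0.33968312] [[0.909, 0.416, -0.001], [0.416, -0.909, -0.001], [-0.001, 0.0, -1.0]] [0.56417828 0.22766678 0.51030698] [-0.12038657  0.66108943 -0.32581185]
([266, 189, 24, 31, 583], [277.6, 204.4])
pred (np.float64(281.7550261801969), np.float64(212.24471298490613)) (np.float64(341.1144605848214), np.float64(212.36187952956163)) (np.float64(317.5061110441742), np.float64(248.78448049980952))
```

View pics/w0.png

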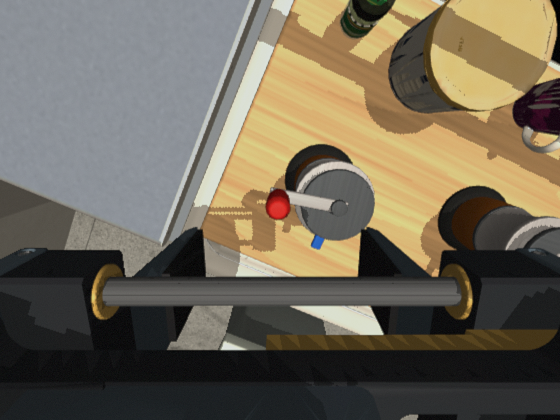

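The wrist view shows the knob top at about (278,207), nut at (340,208) and nib tip at (316,247), all a few pixels above prediction. I'll triangulate over three views.

```bash
python3 - <<'E'
from h import *
C=[bot.camera_info(n) for n in ("top","side","wrist")]
T=lambda *a: tri([ray(c,*p) for c,p in zip(C,a)])
k=T((163.6,132),(249.2,234.6),(278.5,207));n=T((209,155),(260,236),(340,208));b=T((194.6,191),(290.4,251.6),(316,247))
print(k,n,b)
d=b-n;e=k-n; print(np.linalg.norm(d[:2]),np.linalg.norm(e[:2]),np.arctan2(d[1],d[0]),np.arctan2(e[1],e[0]))
for z,p in((.247,(278.5,207)),(.197,(340,208)),(.167,(316,247))):print(plane(C[2],*p,z))
t=rot(bot.state()["tool_rot"]); print((t.T@(np.array([k[0],k[1],.206])-bot.state()["tool_pos"])*100).round(2))
E
```

```text
[0.49660798 0.19750702 0.24454817] [0.50984355 0.13381532 0.19024402] [0.45246325 0.12998622 0.16653877]
0.057507918528558945 0.06505238917762121 -3.0749595558288685 1.7756870110086336
[0.49905666 0.20021637 0.247     ]
[0.51244702 0.13638546 0.197     ]
[0.45320471 0.13143364 0.167     ]
[ 0.26 -0.24 13.37]
```

Request:
send_rows --rows '[[[1, 0.3, -0.3, 4, 0, 0, 0], [1, 0.3, -0.3, 7, 0, 0, 0], [1, 0.3, -0.3, 10, 0, 0, 0], [1, 0.3, -0.3, 12, 0, 0, 0], [1, 0.3, -0.3, 13.3, 0, 0, 0], [1, 0.3, -0.3, 13.3, 0, 0, 0], [0, 0.3, -0.3, 13.3, 0, 0, 0], [0, 0.3, -0.3, 13.3, 0, 0, 0], [0, 0.3, -0.3, 13.3, 0, 0, 0], [0, 0.3, -0.3, 13.3, 0, 0, 0], [0, 0.3, -0.3, 13.3, 0, 0, 0], [0, 0.3, -0.3, 13.3, 0, 0, 0], [0, 0.3, -0.3, 13.3, 0, 0, 0], [0, 0.3, -0.3, 13.3, 0, 0, 0]]]' --force 30

```text
t: 3.55
tool_pos: [0.4972, 0.1993, 0.2069]
tool_rot: [-0.0, 0.977, 0.213, -0.0]
wrist_force: [0.4, -0.8, -0.1]
opening: 0.03
finger_force: 0.0
```

```bash
python3 - <<'E'
from h import *
ci=bot.camera_info("wrist"); im=bot.capture("wrist"); s=bot.state()
print({k:s[k] for k in("t","tool_pos","wrist_force","torque","opening","finger_force")},rot(s["tool_rot"]).round(4).tolist())
cv2.imwrite("pics/w1.png",im[:,:,::-1])
E
```

```text
{'t': 3.6, 'tool_pos': array([0.49716595, 0.19931993, 0.20690672]), 'wrist_force': array([ 0.48516728, -0.38376215, -0.1537154 ]), 'torque': array([-0.00273952,  0.01234905, -0.02137408]), 'opening': 0.02625196395678146, 'finger_force': 0.0} [[0.909, 0.4167, -0.0], [0.4167, -0.909, 0.0], [-0.0, -0.0, -1.0]]
```

View pics/w1.png

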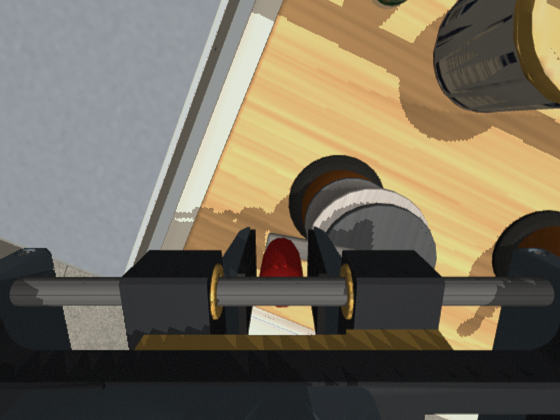

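The red knob is between the pads, at about (281,260), and the fingers are still closing. I'll let them finish.

Request:
send_rows --rows '[[[0, 0, 0, 0, 0, 0, 0], [0, 0, 0, 0, 0, 0, 0], [0, 0, 0, 0, 0, 0, 0], [0, 0, 0, 0, 0, 0, 0]]]'

```text
t: 4.0
tool_pos: [0.4971, 0.1994, 0.2069]
tool_rot: [-0.0, 0.977, 0.213, -0.0]
wrist_force: [-1.0, 3.3, 0.6]
opening: 0.0217
finger_force: 30.0
```

```bash
python3 - <<'E'
from h import *
s=bot.state(); p=np.array(s["tool_pos"]); t=rot(s["tool_rot"])
print({k:s[k] for k in("t","tool_pos","wrist_force","torque","opening","finger_force")})
c=np.array([.510,.134]); d=p[:2]-c; print(np.linalg.norm(d),np.arctan2(d[1],d[0]))
E
```

```text
{'t': 4.0, 'tool_pos': array([0.49711843, 0.19943324, 0.20694141]), 'wrist_force': array([-1.02240284,  3.34592696,  0.55127624]), 'torque': array([ 0.5240782 ,  0.25318762, -0.04758719]), 'opening': 0.021726939335350755, 'finger_force': 30.000165687524714}
0.06668915826011086 1.7651764842101387
```

```bash
cat > gen.py <<'E'
# usage: gen.py cx cy  p0x p0y  th1 th2 n : rows for an arc from commanded p0 to angles th1..th2 (decreasing)
import sys; from h import *
cx,cy,px,py,t1,t2,n=map(float,sys.argv[1:]); n=int(n)
X=np.array([.909,.4167]);Y=np.array([.4167,-.909])
for th in np.linspace(t1,t2,n):
    w=np.array([cx+.065*np.cos(th)-px,cy+.065*np.sin(th)-py])*100
    print("[0, %.1f, %.1f, 0, 0, 0, 0],"%(w@X,w@Y),end=" ")
print("\nend",np.array([cx,cy])+.065*np.array([np.cos(t2),np.sin(t2)]))
E
cat > st.py <<'E'
import sys; from h import *
c=np.array([float(v) for v in sys.argv[1:3]]);s=bot.state(); p=s["tool_pos"][:2]; d=p-c; th=np.arctan2(d[1],d[0]); u=np.array([np.cos(th),np.sin(th)]); f=s["wrist_force"]
print("t",s["t"],"pos",s["tool_pos"],"R",np.linalg.norm(d).round(4),"th",th.round(3),"a",((-3.07-th)%6.2832).round(3),"F",f.round(1),"rad",(f[:2]@u).round(1),"cw",(f[:2]@np.array([u[1],-u[0]])).round(1),"open",s["opening"],s["finger_force"])
E
python3 gen.py .511 .1358 .4971 .1993 1.70 0.74 13
```

```text
[0, 0.5, 0.1, 0, 0, 0, 0], [0, 1.0, 0.3, 0, 0, 0, 0], [0, 1.5, 0.5, 0, 0, 0, 0], [0, 2.0, 0.8, 0, 0, 0, 0], [0, 2.4, 1.1, 0, 0, 0, 0], [0, 2.8, 1.4, 0, 0, 0, 0], [0, 3.2, 1.7, 0, 0, 0, 0], [0, 3.5, 2.1, 0, 0, 0, 0], [0, 3.9, 2.5, 0, 0, 0, 0], [0, 4.2, 3.0, 0, 0, 0, 0], [0, 4.4, 3.4, 0, 0, 0, 0], [0, 4.6, 3.9, 0, 0, 0, 0], [0, 4.8, 4.4, 0, 0, 0, 0], 
end [0.55900046 0.17962871]
```

Request:
send_rows --rows '[[[0, 0.5, 0.1, 0, 0, 0, 0], [0, 1.0, 0.3, 0, 0, 0, 0], [0, 1.5, 0.5, 0, 0, 0, 0], [0, 2.0, 0.8, 0, 0, 0, 0], [0, 2.4, 1.1, 0, 0, 0, 0], [0, 2.8, 1.4, 0, 0, 0, 0], [0, 3.2, 1.7, 0, 0, 0, 0], [0, 3.5, 2.1, 0, 0, 0, 0], [0, 3.9, 2.5, 0, 0, 0, 0], [0, 4.2, 3.0, 0, 0, 0, 0], [0, 4.4, 3.4, 0, 0, 0, 0], [0, 4.6, 3.9, 0, 0, 0, 0], [0, 4.8, 4.4, 0, 0, 0, 0]]]'

```text
t: 5.3
tool_pos: [0.5606, 0.1795, 0.2071]
tool_rot: [-0.0, 0.977, 0.213, 0.001]
wrist_force: [3.8, 5.2, -2.7]
opening: 0.0221
finger_force: 30.0
```

```bash
python3 st.py .511 .1358; python3 gen.py .511 .1358 .5590 .1796 .66 -.54 16
```

```text
t 5.3 pos [0.56062665 0.17947205 0.2071354 ] R 0.0661 th 0.722 a 2.492 F [ 3.8  5.2 -2.7] rad 6.2 cw -1.4 open 0.022098266568703732 29.999911089835223
[0, 0.1, 0.5, 0, 0, 0, 0], [0, 0.2, 1.0, 0, 0, 0, 0], [0, 0.3, 1.5, 0, 0, 0, 0], [0, 0.3, 2.0, 0, 0, 0, 0], [0, 0.3, 2.6, 0, 0, 0, 0], [0, 0.2, 3.1, 0, 0, 0, 0], [0, 0.1, 3.6, 0, 0, 0, 0], [0, -0.0, 4.1, 0, 0, 0, 0], [0, -0.2, 4.6, 0, 0, 0, 0], [0, -0.5, 5.0, 0, 0, 0, 0], [0, -0.7, 5.5, 0, 0, 0, 0], [0, -1.0, 5.9, 0, 0, 0, 0], [0, -1.3, 6.3, 0, 0, 0, 0], [0, -1.7, 6.7, 0, 0, 0, 0], [0, -2.1, 7.0, 0, 0, 0, 0], [0, -2.5, 7.3, 0, 0, 0, 0], 
end [0.56675106 0.10238116]
```

```bash
python3 gen.py .5125 .137 .5590 .1796 .68 -.76 19
```

```text
[0, 0.3, 0.3, 0, 0, 0, 0], [0, 0.4, 0.8, 0, 0, 0, 0], [0, 0.5, 1.3, 0, 0, 0, 0], [0, 0.5, 1.9, 0, 0, 0, 0], [0, 0.5, 2.4, 0, 0, 0, 0], [0, 0.4, 2.9, 0, 0, 0, 0], [0, 0.3, 3.4, 0, 0, 0, 0], [0, 0.2, 3.9, 0, 0, 0, 0], [0, 0.0, 4.4, 0, 0, 0, 0], [0, -0.2, 4.9, 0, 0, 0, 0], [0, -0.5, 5.3, 0, 0, 0, 0], [0, -0.7, 5.8, 0, 0, 0, 0], [0, -1.1, 6.2, 0, 0, 0, 0], [0, -1.4, 6.6, 0, 0, 0, 0], [0, -1.8, 6.9, 0, 0, 0, 0], [0, -2.2, 7.2, 0, 0, 0, 0], [0, -2.7, 7.5, 0, 0, 0, 0], [0, -3.1, 7.8, 0, 0, 0, 0], [0, -3.6, 8.0, 0, 0, 0, 0], 
end [0.55961434 0.09222011]
```

Request:
send_rows --rows '[[[0, 0.3, 0.3, 0, 0, 0, 0], [0, 0.4, 0.8, 0, 0, 0, 0], [0, 0.5, 1.3, 0, 0, 0, 0], [0, 0.5, 1.9, 0, 0, 0, 0], [0, 0.5, 2.4, 0, 0, 0, 0], [0, 0.4, 2.9, 0, 0, 0, 0], [0, 0.3, 3.4, 0, 0, 0, 0], [0, 0.2, 3.9, 0, 0, 0, 0], [0, 0.0, 4.4, 0, 0, 0, 0]]]'

```text
t: 6.2
tool_pos: [0.5775, 0.139, 0.2069]
tool_rot: [-0.0, 0.977, 0.213, -0.0]
wrist_force: [-3.8, 1.2, -1.4]
opening: 0.0219
finger_force: 30.0
```

```bash
python3 st.py .5125 .137; python3 - <<'E'
w=(0.0*.909+4.4*.4167, 0-4.4*.909); print(.5590+w[0]/100,.1796+w[1]/100)
E
python3 gen.py .5125 .137 .5773 .1396 -.04 -1.48 19;python3 gen.py .5135 .137 .5773 .1396 -.04 -1.48 19
```

```text
t 6.2 pos [0.57745295 0.13895487 0.20685289] R 0.065 th 0.03 a 3.183 F [-3.8  1.2 -1.4] rad -3.8 cw -1.3 open 0.021855745914215297 30.00000051688403
0.5773348 0.139604
[0, -0.2, 0.5, 0, 0, 0, 0], [0, -0.5, 0.9, 0, 0, 0, 0], [0, -0.7, 1.4, 0, 0, 0, 0], [0, -1.1, 1.8, 0, 0, 0, 0], [0, -1.4, 2.2, 0, 0, 0, 0], [0, -1.8, 2.5, 0, 0, 0, 0], [0, -2.2, 2.8, 0, 0, 0, 0], [0, -2.7, 3.1, 0, 0, 0, 0], [0, -3.1, 3.4, 0, 0, 0, 0], [0, -3.6, 3.6, 0, 0, 0, 0], [0, -4.1, 3.7, 0, 0, 0, 0], [0, -4.6, 3.9, 0, 0, 0, 0], [0, -5.1, 4.0, 0, 0, 0, 0], [0, -5.6, 4.0, 0, 0, 0, 0], [0, -6.1, 4.0, 0, 0, 0, 0], [0, -6.6, 4.0, 0, 0, 0, 0], [0, -7.2, 3.9, 0, 0, 0, 0], [0, -7.7, 3.8, 0, 0, 0, 0], [0, -8.2, 3.7, 0, 0, 0, 0], 
end [0.51839366 0.07226775]
[0, -0.1, 0.5, 0, 0, 0, 0], [0, -0.4, 1.0, 0, 0, 0, 0], [0, -0.7, 1.4, 0, 0, 0, 0], [0, -1.0, 1.8, 0, 0, 0, 0], [0, -1.3, 2.2, 0, 0, 0, 0], [0, -1.7, 2.5, 0, 0, 0, 0], [0, -2.1, 2.9, 0, 0, 0, 0], [0, -2.6, 3.1, 0, 0, 0, 0], [0, -3.0, 3.4, 0, 0, 0, 0], [0, -3.5, 3.6, 0, 0, 0, 0], [0, -4.0, 3.8, 0, 0, 0, 0], [0, -4.5, 3.9, 0, 0, 0, 0], [0, -5.0, 4.0, 0, 0, 0, 0], [0, -5.5, 4.1, 0, 0, 0, 0], [0, -6.0, 4.1, 0, 0, 0, 0], [0, -6.6, 4.0, 0, 0, 0, 0], [0, -7.1, 4.0, 0, 0, 0, 0], [0, -7.6, 3.9, 0, 0, 0, 0], [0, -8.1, 3.7, 0, 0, 0, 0], 
end [0.51939366 0.07226775]
```

Request:
send_rows --rows '[[[0, -0.2, 0.5, 0, 0, 0, 0], [0, -0.5, 0.9, 0, 0, 0, 0], [0, -0.7, 1.4, 0, 0, 0, 0], [0, -1.1, 1.8, 0, 0, 0, 0], [0, -1.4, 2.2, 0, 0, 0, 0], [0, -1.8, 2.5, 0, 0, 0, 0], [0, -2.2, 2.8, 0, 0, 0, 0], [0, -2.7, 3.1, 0, 0, 0, 0], [0, -3.1, 3.4, 0, 0, 0, 0], [0, -3.6, 3.6, 0, 0, 0, 0], [0, -4.1, 3.7, 0, 0, 0, 0], [0, -4.6, 3.9, 0, 0, 0, 0], [0, -5.1, 4.0, 0, 0, 0, 0], [0, -5.6, 4.0, 0, 0, 0, 0], [0, -6.1, 4.0, 0, 0, 0, 0], [0, -6.6, 4.0, 0, 0, 0, 0], [0, -7.2, 3.9, 0, 0, 0, 0], [0, -7.7, 3.8, 0, 0, 0, 0], [0, -8.2, 3.7, 0, 0, 0, 0]]]'

```text
t: 8.1
tool_pos: [0.518, 0.0714, 0.2071]
tool_rot: [-0.0, 0.977, 0.213, 0.0]
wrist_force: [-1.2, 4.9, 6.6]
opening: 0.0218
finger_force: 30.0
```

```bash
python3 st.py .512 .137; python3 - <<'E'
w=(-8.2*.909+3.7*.4167, -8.2*.4167-3.7*.909); print(.5773+w[0]/100,.1396+w[1]/100)
E
python3 gen.py .512 .137 .5182 .0718 -1.56 -2.92 18
```

```text
t 8.1 pos [0.51801711 0.07140958 0.20708011] R 0.0659 th -1.479 a 4.693 F [-1.2  4.9  6.6] rad -5.0 cw 0.8 open 0.02179830568203053 30.00358218967449
0.5181799 0.0717976
[0, -0.5, -0.2, 0, 0, 0, 0], [0, -1.0, -0.5, 0, 0, 0, 0], [0, -1.4, -0.7, 0, 0, 0, 0], [0, -1.8, -1.0, 0, 0, 0, 0], [0, -2.2, -1.4, 0, 0, 0, 0], [0, -2.6, -1.7, 0, 0, 0, 0], [0, -2.9, -2.1, 0, 0, 0, 0], [0, -3.2, -2.6, 0, 0, 0, 0], [0, -3.5, -3.0, 0, 0, 0, 0], [0, -3.7, -3.5, 0, 0, 0, 0], [0, -3.9, -3.9, 0, 0, 0, 0], [0, -4.1, -4.4, 0, 0, 0, 0], [0, -4.2, -4.9, 0, 0, 0, 0], [0, -4.3, -5.5, 0, 0, 0, 0], [0, -4.3, -6.0, 0, 0, 0, 0], [0, -4.3, -6.5, 0, 0, 0, 0], [0, -4.3, -7.0, 0, 0, 0, 0], [0, -4.2, -7.5, 0, 0, 0, 0], 
end [0.44858934 0.12271407]
```

Request:
send_rows --rows '[[[0, -0.5, -0.2, 0, 0, 0, 0], [0, -1.0, -0.5, 0, 0, 0, 0], [0, -1.4, -0.7, 0, 0, 0, 0], [0, -1.8, -1.0, 0, 0, 0, 0], [0, -2.2, -1.4, 0, 0, 0, 0], [0, -2.6, -1.7, 0, 0, 0, 0], [0, -2.9, -2.1, 0, 0, 0, 0], [0, -3.2, -2.6, 0, 0, 0, 0], [0, -3.5, -3.0, 0, 0, 0, 0], [0, -3.7, -3.5, 0, 0, 0, 0], [0, -3.9, -3.9, 0, 0, 0, 0], [0, -4.1, -4.4, 0, 0, 0, 0], [0, -4.2, -4.9, 0, 0, 0, 0], [0, -4.3, -5.5, 0, 0, 0, 0], [0, -4.3, -6.0, 0, 0, 0, 0], [0, -4.3, -6.5, 0, 0, 0, 0], [0, -4.3, -7.0, 0, 0, 0, 0], [0, -4.2, -7.5, 0, 0, 0, 0]]]'

```text
t: 9.9
tool_pos: [0.4488, 0.1226, 0.2069]
tool_rot: [-0.0, 0.977, 0.213, 0.0]
wrist_force: [-0.8, -2.3, 0.8]
opening: 0.0215
finger_force: 30.0
```

```bash
python3 st.py .512 .137; python3 - <<'E'
from h import *
w=(-4.2*.909-7.5*.4167, -4.2*.4167+7.5*.909); print(.5182+w[0]/100,.0718+w[1]/100)
im=bot.capture("top")
cv2.imwrite("pics/t2.png",cv2.resize(im[110:215,140:260,::-1],None,fx=5,fy=5,interpolation=cv2.INTER_CUBIC))
E
python3 gen.py .512 .1375 .4488 .1225 -3.0 -4.52 20
```

```text
t 9.9 pos [0.44882791 0.12263407 0.20690077] R 0.0648 th -2.918 a 6.131 F [-0.8 -2.3  0.8] rad 1.3 cw -2.1 open 0.02150626908220244 30.000041142920963
0.4487695 0.1224736
[0, 0.1, -0.6, 0, 0, 0, 0], [0, 0.3, -1.1, 0, 0, 0, 0], [0, 0.5, -1.5, 0, 0, 0, 0], [0, 0.8, -2.0, 0, 0, 0, 0], [0, 1.0, -2.4, 0, 0, 0, 0], [0, 1.3, -2.9, 0, 0, 0, 0], [0, 1.7, -3.2, 0, 0, 0, 0], [0, 2.1, -3.6, 0, 0, 0, 0], [0, 2.5, -3.9, 0, 0, 0, 0], [0, 2.9, -4.2, 0, 0, 0, 0], [0, 3.4, -4.5, 0, 0, 0, 0], [0, 3.8, -4.7, 0, 0, 0, 0], [0, 4.3, -4.9, 0, 0, 0, 0], [0, 4.8, -5.0, 0, 0, 0, 0], [0, 5.3, -5.1, 0, 0, 0, 0], [0, 5.8, -5.2, 0, 0, 0, 0], [0, 6.4, -5.2, 0, 0, 0, 0], [0, 6.9, -5.2, 0, 0, 0, 0], [0, 7.4, -5.1, 0, 0, 0, 0], [0, 7.9, -5.0, 0, 0, 0, 0], 
end [0.49957172 0.20130077]
```

View pics/t2.png

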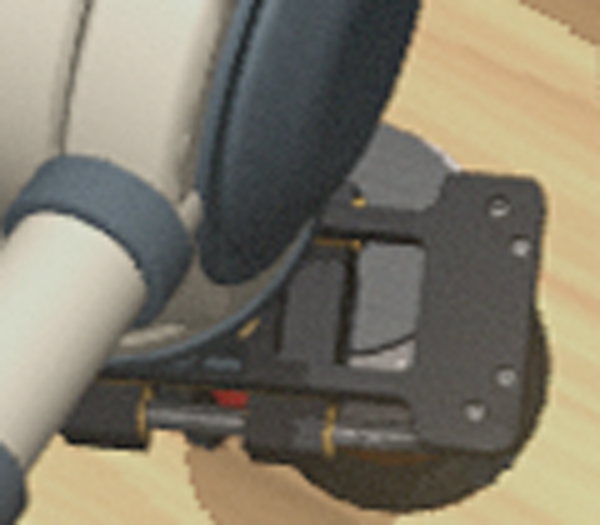

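The top view is blocked by the arm, so I'll judge alignment from other views at the end. Cranking continues with the second turn.

Request:
send_rows --rows '[[[0, 0.1, -0.6, 0, 0, 0, 0], [0, 0.3, -1.1, 0, 0, 0, 0], [0, 0.5, -1.5, 0, 0, 0, 0], [0, 0.8, -2.0, 0, 0, 0, 0], [0, 1.0, -2.4, 0, 0, 0, 0], [0, 1.3, -2.9, 0, 0, 0, 0], [0, 1.7, -3.2, 0, 0, 0, 0], [0, 2.1, -3.6, 0, 0, 0, 0], [0, 2.5, -3.9, 0, 0, 0, 0], [0, 2.9, -4.2, 0, 0, 0, 0], [0, 3.4, -4.5, 0, 0, 0, 0], [0, 3.8, -4.7, 0, 0, 0, 0], [0, 4.3, -4.9, 0, 0, 0, 0], [0, 4.8, -5.0, 0, 0, 0, 0], [0, 5.3, -5.1, 0, 0, 0, 0], [0, 5.8, -5.2, 0, 0, 0, 0], [0, 6.4, -5.2, 0, 0, 0, 0], [0, 6.9, -5.2, 0, 0, 0, 0], [0, 7.4, -5.1, 0, 0, 0, 0], [0, 7.9, -5.0, 0, 0, 0, 0]]]'

```text
t: 11.95
tool_pos: [0.4997, 0.2003, 0.2068]
tool_rot: [0.0, 0.977, 0.213, -0.001]
wrist_force: [-0.6, -6.4, -0.0]
opening: 0.0218
finger_force: 30.0
```

```bash
python3 st.py .512 .1375; python3 - <<'E'
w=(7.9*.909-5*.4167, 7.9*.4167+5*.909); print(.4488+w[0]/100,.1225+w[1]/100)
E
python3 gen.py .512 .1375 .4998 .2009 -4.60 -6.12 20
```

```text
t 11.95 pos [0.49966032 0.20034662 0.20678409] R 0.064 th 1.765 a 1.449 F [-0.6 -6.4 -0. ] rad -6.2 cw -1.8 open 0.021793852393021413 30.0002174868132
0.499776 0.2008693
[0, 0.5, 0.1, 0, 0, 0, 0], [0, 1.0, 0.3, 0, 0, 0, 0], [0, 1.5, 0.5, 0, 0, 0, 0], [0, 1.9, 0.8, 0, 0, 0, 0], [0, 2.3, 1.0, 0, 0, 0, 0], [0, 2.7, 1.4, 0, 0, 0, 0], [0, 3.1, 1.7, 0, 0, 0, 0], [0, 3.5, 2.1, 0, 0, 0, 0], [0, 3.8, 2.5, 0, 0, 0, 0], [0, 4.1, 3.0, 0, 0, 0, 0], [0, 4.3, 3.4, 0, 0, 0, 0], [0, 4.5, 3.9, 0, 0, 0, 0], [0, 4.7, 4.4, 0, 0, 0, 0], [0, 4.8, 4.9, 0, 0, 0, 0], [0, 4.9, 5.4, 0, 0, 0, 0], [0, 5.0, 5.9, 0, 0, 0, 0], [0, 5.0, 6.4, 0, 0, 0, 0], [0, 4.9, 7.0, 0, 0, 0, 0], [0, 4.9, 7.5, 0, 0, 0, 0], [0, 4.7, 8.0, 0, 0, 0, 0], 
end [0.57613646 0.14806003]
```

Request:
send_rows --rows '[[[0, 0.5, 0.1, 0, 0, 0, 0], [0, 1.0, 0.3, 0, 0, 0, 0], [0, 1.5, 0.5, 0, 0, 0, 0], [0, 1.9, 0.8, 0, 0, 0, 0], [0, 2.3, 1.0, 0, 0, 0, 0], [0, 2.7, 1.4, 0, 0, 0, 0], [0, 3.1, 1.7, 0, 0, 0, 0], [0, 3.5, 2.1, 0, 0, 0, 0], [0, 3.8, 2.5, 0, 0, 0, 0], [0, 4.1, 3.0, 0, 0, 0, 0], [0, 4.3, 3.4, 0, 0, 0, 0], [0, 4.5, 3.9, 0, 0, 0, 0], [0, 4.7, 4.4, 0, 0, 0, 0], [0, 4.8, 4.9, 0, 0, 0, 0], [0, 4.9, 5.4, 0, 0, 0, 0], [0, 5.0, 5.9, 0, 0, 0, 0], [0, 5.0, 6.4, 0, 0, 0, 0], [0, 4.9, 7.0, 0, 0, 0, 0], [0, 4.9, 7.5, 0, 0, 0, 0], [0, 4.7, 8.0, 0, 0, 0, 0]]]'

```text
t: 13.95
tool_pos: [0.5764, 0.1471, 0.207]
tool_rot: [-0.0, 0.977, 0.213, 0.0]
wrist_force: [0.6, 1.4, -0.8]
opening: 0.0219
finger_force: 30.0
```

```bash
python3 st.py .512 .137; python3 - <<'E'
w=(4.7*.909+8*.4167, 4.7*.4167-8*.909); print(.4998+w[0]/100,.2009+w[1]/100)
E
python3 gen.py .512 .137 .5759 .1478 -6.20 -7.72 20
```

```text
t 13.95 pos [0.57643556 0.14712621 0.20696946] R 0.0652 th 0.156 a 3.057 F [ 0.6  1.4 -0.8] rad 0.8 cw -1.3 open 0.021899068964363416 29.99993900069967
0.575859 0.1477649
[0, -0.1, 0.5, 0, 0, 0, 0], [0, -0.3, 1.0, 0, 0, 0, 0], [0, -0.6, 1.5, 0, 0, 0, 0], [0, -0.8, 1.9, 0, 0, 0, 0], [0, -1.2, 2.3, 0, 0, 0, 0], [0, -1.5, 2.7, 0, 0, 0, 0], [0, -1.9, 3.1, 0, 0, 0, 0], [0, -2.3, 3.4, 0, 0, 0, 0], [0, -2.7, 3.7, 0, 0, 0, 0], [0, -3.1, 4.0, 0, 0, 0, 0], [0, -3.6, 4.2, 0, 0, 0, 0], [0, -4.1, 4.4, 0, 0, 0, 0], [0, -4.6, 4.6, 0, 0, 0, 0], [0, -5.1, 4.7, 0, 0, 0, 0], [0, -5.6, 4.8, 0, 0, 0, 0], [0, -6.1, 4.8, 0, 0, 0, 0], [0, -6.6, 4.8, 0, 0, 0, 0], [0, -7.1, 4.8, 0, 0, 0, 0], [0, -7.7, 4.7, 0, 0, 0, 0], [0, -8.2, 4.5, 0, 0, 0, 0], 
end [0.52068277 0.07258254]
```

Request:
send_rows --rows '[[[0, -0.1, 0.5, 0, 0, 0, 0], [0, -0.3, 1.0, 0, 0, 0, 0], [0, -0.6, 1.5, 0, 0, 0, 0], [0, -0.8, 1.9, 0, 0, 0, 0], [0, -1.2, 2.3, 0, 0, 0, 0], [0, -1.5, 2.7, 0, 0, 0, 0], [0, -1.9, 3.1, 0, 0, 0, 0], [0, -2.3, 3.4, 0, 0, 0, 0], [0, -2.7, 3.7, 0, 0, 0, 0], [0, -3.1, 4.0, 0, 0, 0, 0], [0, -3.6, 4.2, 0, 0, 0, 0], [0, -4.1, 4.4, 0, 0, 0, 0], [0, -4.6, 4.6, 0, 0, 0, 0], [0, -5.1, 4.7, 0, 0, 0, 0], [0, -5.6, 4.8, 0, 0, 0, 0], [0, -6.1, 4.8, 0, 0, 0, 0], [0, -6.6, 4.8, 0, 0, 0, 0], [0, -7.1, 4.8, 0, 0, 0, 0], [0, -7.7, 4.7, 0, 0, 0, 0], [0, -8.2, 4.5, 0, 0, 0, 0]]]'

```text
t: 15.95
tool_pos: [0.5195, 0.0718, 0.2071]
tool_rot: [0.0, 0.977, 0.213, -0.0]
wrist_force: [-0.5, -2.4, 8.3]
opening: 0.0218
finger_force: 30.0
```

```bash
python3 st.py .512 .137; python3 - <<'E'
w=(-8.2*.909+4.5*.4167, -8.2*.4167-4.5*.909); print(.5759+w[0]/100,.1478+w[1]/100)
E
python3 gen.py .512 .137 .5201 .0727 -7.80 -9.28 19
```

```text
t 15.95 pos [0.51952404 0.07181159 0.2071141 ] R 0.0656 th -1.456 a 4.669 F [-0.5 -2.4  8.3] rad 2.3 cw 0.7 open 0.021839835395839672 30.00182972406037
0.5201135 0.07272559999999997
[0, -0.4, -0.1, 0, 0, 0, 0], [0, -0.9, -0.4, 0, 0, 0, 0], [0, -1.4, -0.6, 0, 0, 0, 0], [0, -1.8, -0.9, 0, 0, 0, 0], [0, -2.3, -1.2, 0, 0, 0, 0], [0, -2.7, -1.6, 0, 0, 0, 0], [0, -3.0, -2.0, 0, 0, 0, 0], [0, -3.3, -2.4, 0, 0, 0, 0], [0, -3.6, -2.9, 0, 0, 0, 0], [0, -3.9, -3.3, 0, 0, 0, 0], [0, -4.1, -3.8, 0, 0, 0, 0], [0, -4.3, -4.3, 0, 0, 0, 0], [0, -4.4, -4.8, 0, 0, 0, 0], [0, -4.5, -5.4, 0, 0, 0, 0], [0, -4.6, -5.9, 0, 0, 0, 0], [0, -4.6, -6.4, 0, 0, 0, 0], [0, -4.5, -7.0, 0, 0, 0, 0], [0, -4.4, -7.5, 0, 0, 0, 0], [0, -4.3, -8.0, 0, 0, 0, 0], 
end [0.44768003 0.12762227]
```

Request:
send_rows --rows '[[[0, -0.4, -0.1, 0, 0, 0, 0], [0, -0.9, -0.4, 0, 0, 0, 0], [0, -1.4, -0.6, 0, 0, 0, 0], [0, -1.8, -0.9, 0, 0, 0, 0], [0, -2.3, -1.2, 0, 0, 0, 0], [0, -2.7, -1.6, 0, 0, 0, 0], [0, -3.0, -2.0, 0, 0, 0, 0], [0, -3.3, -2.4, 0, 0, 0, 0], [0, -3.6, -2.9, 0, 0, 0, 0], [0, -3.9, -3.3, 0, 0, 0, 0], [0, -4.1, -3.8, 0, 0, 0, 0], [0, -4.3, -4.3, 0, 0, 0, 0], [0, -4.4, -4.8, 0, 0, 0, 0], [0, -4.5, -5.4, 0, 0, 0, 0], [0, -4.6, -5.9, 0, 0, 0, 0], [0, -4.6, -6.4, 0, 0, 0, 0], [0, -4.5, -7.0, 0, 0, 0, 0], [0, -4.4, -7.5, 0, 0, 0, 0], [0, -4.3, -8.0, 0, 0, 0, 0], [0, -4.3, -8.0, 0, 0, 0, 0]]]'

```text
t: 17.95
tool_pos: [0.4478, 0.1279, 0.2069]
tool_rot: [-0.0, 0.977, 0.213, 0.0]
wrist_force: [2.9, 2.0, -2.3]
opening: 0.0217
finger_force: 30.0
```

```bash
python3 st.py .512 .137; python3 - <<'E'
from h import *
a=bot.capture("side")[205:305,210:320]; ci=bot.camera_info("wrist"); b=bot.capture("wrist")
print("nib/hub pred in wrist",proj(ci,[.4535,.1325,.167]),proj(ci,[.512,.137,.197]))
a=cv2.resize(a,(440,420),interpolation=cv2.INTER_CUBIC); b=cv2.resize(b[140:300,150:400],(360,420)) if False else b[140:420,100:460]
b=cv2.resize(b,(360,420))
cv2.imwrite("pics/f.png",np.hstack([a,b])[:,:,::-1])
E
```

```text
t 17.95 pos [0.44777307 0.12785667 0.20693584] R 0.0649 th -3.0 a 6.213 F [ 2.9  2.  -2.3] rad -3.2 cw 1.5 open 0.021690086559756194 29.999705816153437
nib/hub pred in wrist (np.float64(280.3047963627148), np.float64(224.32278860887166)) (np.float64(315.5472570010194), np.float64(148.9821280930677))
```

View pics/f.png

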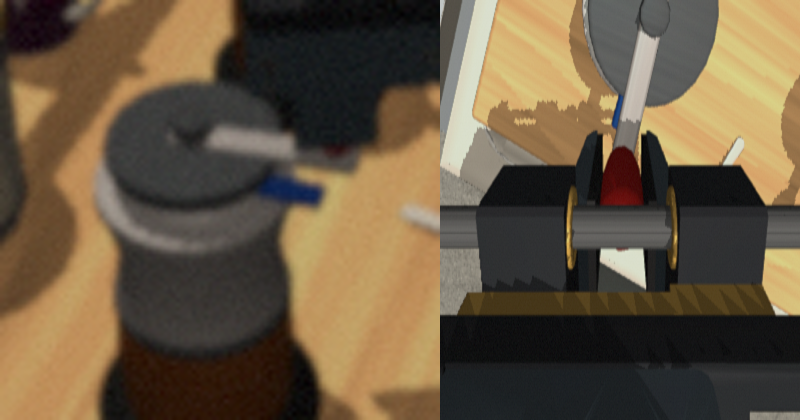

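The side view shows the arm almost above the nib. The wrist view shows the nib still peeking out on the clockwise side (left) of the arm. I'll measure the remaining angle.

```bash
python3 - <<'E'
from h import *
ci=bot.camera_info("wrist"); im=bot.capture("wrist"); h=cv2.cvtColor(im,cv2.COLOR_RGB2HSV)
for v in range(158,232,6):
    r=h[v]; bl=[u for u in range(230,340) if 100<=r[u][0]<=130 and r[u][1]>110 and r[u][2]>50]
    ar=[u for u in range(255,340) if r[u][1]<50 and r[u][2]>150]
    o=[v]
    if len(ar)>3:
        a,b=plane(ci,ar[0],v,.19),plane(ci,ar[-1],v,.19); o+=["arm",ar[0],ar[-1],a[:2].round(4),b[:2].round(4)]
    if bl: o+=["nib",bl[0],bl[-1],plane(ci,bl[0],v,.17)[:2].round(4)]
    print(*o)
# nib in the first wrist picture (upright, from pics/w0)
w=cv2.imread("pics/w0.png")[:,:,::-1].copy(); print(blobs(w,(100,110,50),(130,255,255)))
t=np.load("top.npy"); ct=bot.camera_info("top")
m=cv2.inRange(cv2.cvtColor(t,cv2.COLOR_RGB2HSV),(100,110,50),(130,255,255)); m[:,:180]=0;m[:,215:]=0;m[:165]=0;m[205:]=0
ps=np.array([plane(ct,u,v,.17)[:2] for v,u in np.argwhere(m)])
c=ps.mean(0); l,V=np.linalg.eigh(np.cov(ps.T)); d=V[:,1]; print("nib top cam c",c,"axis ang",np.arctan2(-d[1]*np.sign(d[0]),-abs(d[0])),np.sqrt(12*l), "hub->c",np.arctan2(*(c-plane(ct,209,155,.197)[:2])[::-1]))
E
```

```text
158
164 arm 298 308 [0.4995 0.1415] [0.502  0.1361]
170 arm 296 317 [0.4957 0.1411] [0.501  0.1296]
176 arm 294 315 [0.4919 0.1406] [0.4972 0.129 ]
182 arm 292 313 [0.4881 0.1402] [0.4934 0.1285]
188 arm 290 310 [0.4842 0.1397] [0.4893 0.1285]
194 arm 288 308 [0.4802 0.1392] [0.4854 0.128 ]
200 arm 286 306 [0.4763 0.1387] [0.4815 0.1275]
206 arm 285 304 [0.4725 0.1377] [0.4775 0.1269] nib 278 282 [0.4658 0.1397]
212 arm 283 303 [0.4685 0.1372] [0.4737 0.1258] nib 276 280 [0.4613 0.1392]
218 arm 281 301 [0.4644 0.1367] [0.4696 0.1252] nib 273 278 [0.4565 0.1393]
224 nib 273 276 [0.4525 0.1375]
230
[([311, 235, 13, 14, 114], [317.1, 241.7])]
nib top cam c [0.46198808 0.13127027] axis ang -3.0836409463300636 [0.01153918 0.02188277] hub->c -3.1078895145650094
```

Remaining angle is about 0.07 rad, which agrees with the earlier nib direction of −3.07. I'll advance 4.9 mm and hold.

Request:
send_rows --rows '[[[0, 0.0, -0.1, 0, 0, 0, 0], [0, 0.1, -0.3, 0, 0, 0, 0], [0, 0.2, -0.5, 0, 0, 0, 0], [0, 0.2, -0.5, 0, 0, 0, 0], [0, 0.2, -0.5, 0, 0, 0, 0], [0, 0.2, -0.5, 0, 0, 0, 0]]]'

```text
t: 18.7
tool_pos: [0.4473, 0.1325, 0.2069]
tool_rot: [-0.0, 0.977, 0.213, -0.0]
wrist_force: [1.4, -0.5, -0.3]
opening: 0.0217
finger_force: 30.0
```

```bash
python3 st.py .512 .137; python3 - <<'E'
from h import *
ci=bot.camera_info("wrist"); im=bot.capture("wrist"); h=cv2.cvtColor(im,cv2.COLOR_RGB2HSV)
for v in range(164,232,6):
    r=h[v]; bl=[u for u in range(230,340) if 100<=r[u][0]<=130 and r[u][1]>110 and r[u][2]>50]
    ar=[u for u in range(255,340) if r[u][1]<50 and r[u][2]>150]
    o=[v]
    if len(ar)>3:
        a,b=plane(ci,ar[0],v,.19),plane(ci,ar[-1],v,.19); o+=["arm",a[:2].round(4),b[:2].round(4)]
    if bl: o+=["nib",bl[0],bl[-1],plane(ci,bl[0],v,.17)[:2].round(4)]
    print(*o)
E
```

```text
t 18.7 pos [0.44734507 0.13254986 0.20690326] R 0.0648 th -3.073 a 0.003 F [ 1.4 -0.5 -0.3] rad -1.4 cw -0.6 open 0.02169858656548023 29.999872984481044
164 arm [0.5008 0.1428] [0.5021 0.14  ]
170 arm [0.497  0.1423] [0.5023 0.1308]
176 arm [0.493  0.1424] [0.4983 0.1308]
182 arm [0.4891 0.1419] [0.4945 0.1302]
188 arm [0.485  0.1419] [0.4904 0.1302]
194 arm [0.4811 0.1415] [0.4865 0.1297]
200 arm [0.4769 0.1415] [0.4823 0.1297]
206 arm [0.4729 0.141 ] [0.4783 0.1291]
212 arm [0.4688 0.1405] [0.4741 0.1291]
218 arm [0.4645 0.1406] [0.47   0.1286]
224
230
```

The arm now covers the nib, with its edge within about 1 mm. Releasing and lifting clear.

Request:
send_rows --rows '[[[0.6, 0, 0, 0, 0, 0, 0], [0.6, 0, 0, 0, 0, 0, 0], [0.6, 0, 0, 0, 0, 0, 0], [0.6, 0, 0, 0, 0, 0, 0], [0.6, 0, 0, 0, 0, 0, 0], [0.6, 0, 0, 0, 0, 0, 0], [0.6, 0, 0, -2, 0, 0, 0], [0.6, 0, 0, -5, 0, 0, 0], [0.6, 0, 0, -9, 0, 0, 0], [0.6, 0, 0, -13, 0, 0, 0], [0.6, 0, 0, -13, 0, 0, 0], [0.6, -4, 0, -13, 0, 0, 0], [0.6, -4, 0, -13, 0, 0, 0]]]'

```text
t: 20.05
tool_pos: [0.4078, 0.1148, 0.3366]
tool_rot: [0.0, 0.977, 0.213, -0.001]
wrist_force: [-0.5, -0.5, -0.0]
opening: 0.0547
finger_force: 0.0
```

```bash
python3 - <<'E'
from h import *
ci=bot.camera_info("wrist"); b=bot.capture("wrist"); s=bot.state(); print(s["t"],s["tool_pos"],s["opening"],s["wrist_force"])
u,v=map(int,proj(ci,[.47,.134,.19])); print(u,v)
x,y=max(0,u-90),max(0,v-70)
cv2.imwrite("pics/g.png",cv2.resize(b[y:y+140,x:x+180,::-1],None,fx=4,fy=4,interpolation=cv2.INTER_CUBIC))
E
```

```text
20.1 [0.40959462 0.11536704 0.33678361] 0.054691547274065534 [-0.48090921 -0.73044464  0.50758409]
291 135
```

View pics/g.png

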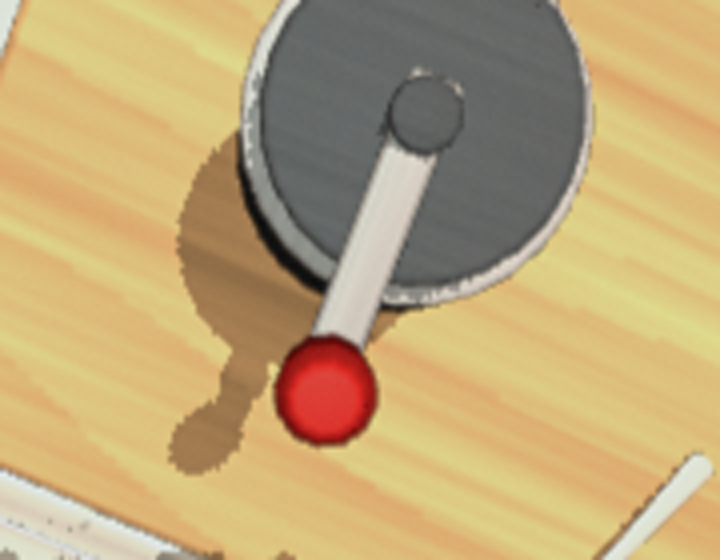

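The knob stands free, at crop (325,390). The arm fully hides the blue nib and the gripper is clear, so I'm handing in.

```bash
python3 -c "
from cell import bot
print(bot.job_done())"
```

```text
the job is handed in; nothing more can be done
None
```

I turned the red-knob mill's crank clockwise to the second return of its arm over the blue nib (within about 1 mm), at about 8 s per turn; I then released the knob, moved the gripper clear without touching the green mill, and handed the job in at about 20 s, with no verdict returned.

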